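Slide the register carrier to the first scanning station

TASK

Two identical slides lie side by side on the grey board. Push the carrier that holds the bound register (the closed book) along its slide, away from the loading end, until it clicks into the detent of the next station, the first index post it comes to, and not on to the second post; then let go. Leave the other carrier, with the card tray, where it is.

Things in the scene. Friction and masses are not known exactly. Their poses are not given: they have to be found in the camera images.
- register_carrier (a joint): slide of the register's carrier in m: 0 at the loading-end stop, growing along the slide's +y to the far stop at 0.300. Starts at 0.01-0.07. Detents: first station 0.150, second 0.270. Friction 0.5 N, damping 12 N s/m; stays where left. At a station a sprung roller drops between two 4 mm ridges 10 mm before and after the detent: about 6 N crosses one, then it snaps to the middle and stays.
- register_tab (a point): push tab of the carrier with the closed oxblood book (115x95x32 mm): upright plywood plate, 70 mm across the slide, 8 mm thick along it, on the loading-end edge of a plywood deck (170 mm along, 110 across, top 42 mm over the table). Point: mid-tab, 12 mm below its top edge, which is 107 mm over the table; book 43 mm ahead, top at 74 mm. y: the way to push, z up. Nothing tall behind it.
- register_station1 (a point): first detent of the register's slide, fixed: midway between two ridges on the steel strip beside the rails. The aluminium finger at the middle of the deck's side must stand over it. A steel index post, 12 mm thick, 45 mm tall, black cap, is 20 mm to its +x. y: the way to push. Carrier home: tab point 81 mm behind (-y), 72 mm to -x. Second station, identical post: 120 mm farther along +y.
- card_tab (a point): the same point on the tab of the other carrier, which is alike but holds an open wooden tray (95x115 mm) of upright paper cards. Its own slide runs parallel to the register's, 190 mm from it across, on either side (nearer or farther from the robot). Leave it where it is.

How it is judged (in metres and radians):
At the end, for the whole second after the job is handed in: The register's carrier is at rest in the detent of the first station, within 10 mm of its middle along the slide (joint between 0.140 and 0.160), and the other carrier is where it started, within 15 mm (value of joint register_carrier between 0.14 and 0.16 m and velocity of joint register_carrier between -0.01 and 0.01 m/s); the robot touches nothing.
It fails at once if the carrier with the card tray is moved by more than 15 mm (distance of card_tab from where it was at the start of the episode above 0.015 m).
It also fails if it takes over 32 s, if anything falls off the work surface, if the arm or the gripper's body presses on something with over 40 N, if the wrist force passes 120 N, or if a joint passes its speed limit or range.

ROBOT

A 6-joint arm with a two-finger parallel gripper is mounted at the origin on the work surface. World frame = base frame: x ahead of the robot, y to its left, z up, the work surface at z = 0. Lengths are in mm, angles in rad, forces in N, time in s.
With the tool pointing down it reaches from about 300 to 775 mm from the base axis. Payload 14.6 kg.
Tool frame: the origin (TCP) lies at the very end of the fingers, on their centre line; the grasp point (between the pads) lies 19 mm behind it; z points along the fingers, y is the line along which they close (so a half turn about z gives the same grasp; the last joint's range is limited). The gripper opens to 94 mm and grips with 3 to 60 N. Pads are 16 mm wide; open, the fingers measure 119 mm over their backs; the gripper's body (75 mm by 177 mm) begins 78 mm behind the grasp point.
Start: joints at [-1.376, 0.3, 1.521, -0, 1.321, -0.067], TCP at [142.344, -531.251, 205.446] pointing down, gripper open.
Joint ranges: [-3.03, 3.03], [-0.79, 2.21], [0.23, 2.52], [-1.04, 4.18], [0, 3.07], [-2.55, 2.55]. Speed limits (rad/s): [2.22, 2.22, 2.57, 3.14, 3.14, 3.14].

INTERFACE

Orientations are given as [roll, pitch, yaw] about the fixed x, y, z axes, in that order (R = Rz(yaw) Ry(pitch) Rx(roll)).
In Python, from cell import manip, camera, get_calibration gives the robot as it stands. The module is installed in compiled form; this text tells all that it offers.
- The arm moves only by the tool jog_arm, never from a script. Its argument "plan" is one flat list of numbers, 6 for each row, row after row: the shift along the world's x, y, z in m, then the turn, a rotation vector about the world's x, y, z in degrees. A call has 1 to 20 rows; each row is the pose to reach, as a shift and turn from the pose commanded when the call began; what a row does not reach only later rows make up. A row lasts 1/10 s, in which the tool goes at most 50 mm and 8.59 degrees, less where a joint would pass 70% of its speed; a pose out of reach is approached as far as the arm can. A call with a gripper value outside its range is refused whole. "claw" is the finger opening in m, from 0 to 0.094, set as the call begins (left out, the last holds). The fingers move at their own pace and stop on an object; "force" is the grip in N (left out, the last holds). Time passes only in rows, so rows that repeat a pose let the fingers close. It gives the time, the measured TCP pose, the force, the opening and the grip force at its end, in the units of the state.
- manip.read_state(): the state, without advancing time (a new reading comes with each control period).
- camera(name): name is "side" or "top"; returns (picture, depth): 480x640x3 uint8, red, green, blue; 480x640 float32, mm along the optical axis (not along the pixel's ray), 0 where there is no reading.
- get_calibration(name): a dict with "fx", "fy", "cx", "cy" (pixels), "origin" and "attitude" of the camera in the world. Camera axes: x right, y down, z forward; pixel columns grow to the right and rows downward; lengths in mm; the calibration is good to about 2 mm. A picture is of the moment at which its call begins. get_calibration takes no time and is no camera call.
- manip.sign_off(): hands the job in; it is judged then, once.
The state is a dict: "clock": time; "joints": joint angles; "qd": joint speeds; "effort": joint torques, N m; "eef_pos": TCP position; "eef_rot": TCP orientation; "wrist_force": force on the tool from outside, world axes, zero at the start; "moment": the same for the moment, N m; "finger_gap": finger opening in mm; "finger_force": force on a finger pad.
Only numpy, scipy, OpenCV 4.12 (cv2) and the standard library are available. Lean on these libraries where they do the work, as an engineer would, in place of code of your own. Each camera call takes 0.05 s, during which the arm holds its last target. There are 200 camera calls.

## Working session

There is one attempt and no reset: what is moved stays moved. The work goes in short steps, Python scripts to look and compute and a tool call to move; the robot and the scene stay as the last step left them, time stands still between calls to the robot, and variables do not carry over. Pictures are saved under pics/ and viewed, at most 10 in all, crops included, and the job is handed in when it is done.

Besides the shell and the picture viewer there is one more tool, called after "Call:" by a JSON object that holds its "api" and its "payload", one argument or row to a line. jog_arm: Moves the arm, as the interface text tells. Its arguments: {"type":"object","properties":{"plan":{"type":"array"},"claw":{"type":"number"},"force":{"type":"number"}},"required":["plan"]}

```bash
mkdir -p pics
cat > h.py <<'E'
import numpy as np, cv2
from cell import manip, camera, get_calibration
def cal(n):
    c=get_calibration(n); return c
def world(n,u,v,d):
    c=get_calibration(n); A=np.array(c["attitude"],float)
    if A.shape!=(3,3):
        from scipy.spatial.transform import Rotation as R
        A=R.from_euler('xyz',A).as_matrix()
    p=np.array([(u-c["cx"])/c["fx"]*d,(v-c["cy"])/c["fy"]*d,d])
    return A@p+np.array(c["origin"])
E
python3 - <<'E'
from h import *
for n in("side","top"):
    p,d=camera(n); cv2.imwrite(f"pics/{n}0.png",p[:,:,::-1]); np.save(n+"0.npy",d); print(n,get_calibration(n))
print(manip.read_state())
E
```

```text
side {'fx': 487.70044560910577, 'fy': 487.70044560910577, 'cx': 319.559200510532, 'cy': 237.43500378494662, 'origin': array([351.03771374, 540.39086858, 505.13980988]), 'attitude': array([-2.19507789e+00,  7.86626602e-04, -2.76428488e+00])}
top {'fx': 533.4215376851903, 'fy': 533.4215376851903, 'cx': 324.7515111483526, 'cy': 239.33336771767952, 'origin': array([401.08126272, -17.80760356, 920.68611004]), 'attitude': array([-2.96636853,  0.01308485, -1.54298245])}
{'clock': 0.1, 'joints': array([-1.37557176e+00,  3.00401166e-01,  1.52151114e+00, -1.39360203e-05,
        1.32071736e+00, -6.66031435e-02]), 'qd': array([-7.94502922e-06, -1.92667854e-03, -2.39379442e-03,  7.48692194e-04,
        1.18979140e-03, -1.37402824e-03]), 'effort': array([-6.61714912e-04, -5.32646334e+01, -3.53284371e+01,  7.09119765e-02,
        2.34872400e-02, -5.99852046e-05]), 'eef_pos': array([ 142.3112958 , -531.02376889,  204.95428382]), 'eef_rot': array([-3.14055704e+00, -5.55480732e-05,  2.61831138e-01]), 'wrist_force': array([ 0.56259084, -0.34381654,  0.76955494]), 'moment': array([-0.07881238,  0.04591867,  0.01458801]), 'finger_force': 0.0, 'finger_gap': 93.94554359606973}
```

View pics/top0.png

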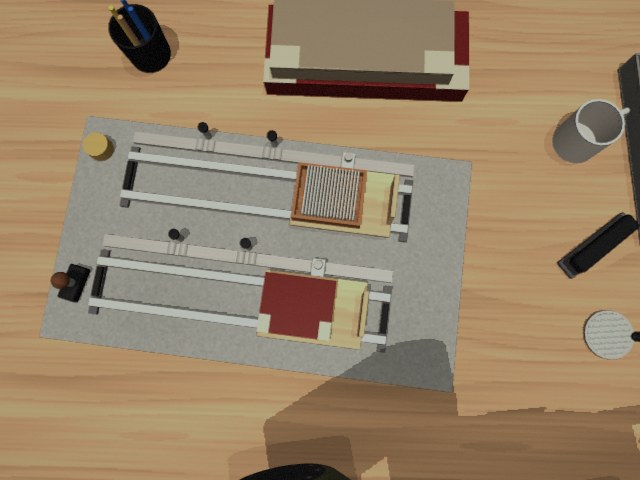

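View pics/side0.png

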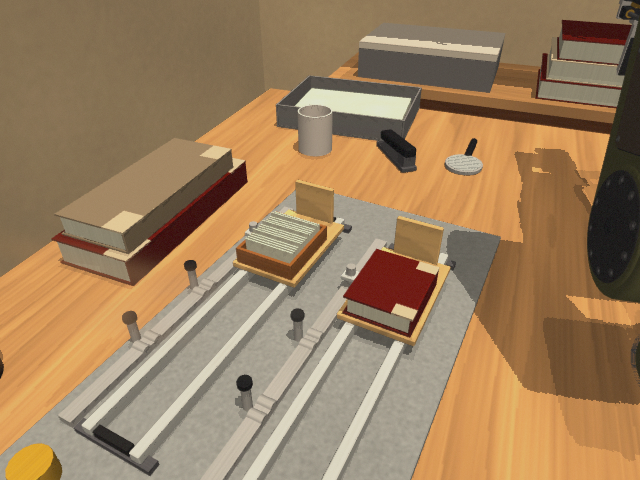

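The top view shows the register's carrier in the lower slide: book at (297,305), tab near (363,318), side finger at (318,266). The first post is at (246,243) and the second at (174,234). The card carrier is in the upper slide, with its tab near (395,203). Pushing moves image-left. Next I'll measure these points.

Run:
```python
from h import *
d=np.load("top0.npy")
V,U=np.mgrid[0:480,0:640]
c=get_calibration("top")
from scipy.spatial.transform import Rotation as R
A=R.from_euler('xyz',c["attitude"]).as_matrix()
P=np.stack([(U-c["cx"])/c["fx"]*d,(V-c["cy"])/c["fy"]*d,d],-1)@A.T+c["origin"]
def sel(n,u0,u1,v0,v1,z0,z1):
    m=(U>=u0)&(U<=u1)&(V>=v0)&(V<=v1)&(P[...,2]>z0)&(P[...,2]<z1)&(d>0)
    q=P[m]; print(n,len(q),q.mean(0).round(1),q.min(0).round(1),q.max(0).round(1)) if len(q) else print(n,0)
    return q
q=sel("tab",335,385,275,355,100,113)
sel("cardtab",370,420,165,245,100,113)
sel("book",255,345,265,345,68,80)
sel("post1",238,254,235,250,38,56)
sel("post2",166,182,226,242,38,56)
sel("finger",310,327,258,276,15,60)
for n,u,v in[("railA0",110,262),("railA1",385,297),("railB0",95,302),("railB1",380,339),("finger",318,266),("strip0",105,241),("strip1",390,276),("ridge",240,257),("ridge",252,259),("deck",345,300)]:
    print(n,P[v,u].round(1))
p=cv2.imread("pics/top0.png")
cv2.imwrite("pics/crop1.png",cv2.resize(p[220:360,220:400],None,fx=4,fy=4,interpolation=cv2.INTER_CUBIC))
```

```text
tab 247 [432.8 -64.7 105. ] [398.9 -71.5 100.7] [466.9 -58.5 109.1]
cardtab 226 [ 617.6 -110.6  104.8] [ 583.8 -118.   100.3] [ 654.  -104.1  108.4]
book 4374 [442.8  39.6  72.4] [391.1 -21.   68.1] [495.6 101.5  77.2]
post1 11 [542.6 125.6  54. ] [536.  120.8  51.1] [549.5 132.3  56. ]
post2 20 [555.5 245.9  51.2] [548.1 240.5  39.2] [564.9 257.5  55.9]
finger 300 [509.1   7.8  38.9] [494.2  -7.1  17. ] [524.8  22.5  58.6]
railA0 [510.3 360.7  29.5]
railA1 [ 463.5 -104.4   32.2]
railB0 [442.4 379.5  28.9]
railB1 [394.8 -96.9  29.9]
finger [509.9   7.7  51.2]
strip0 [547.6 377.1  19.8]
strip1 [ 499.9 -113.6   20.7]
ridge [525.2 141.5  24.6]
ridge [522.4 121.   23.7]
deck [456.3 -38.   39.9]
```

View pics/crop1.png

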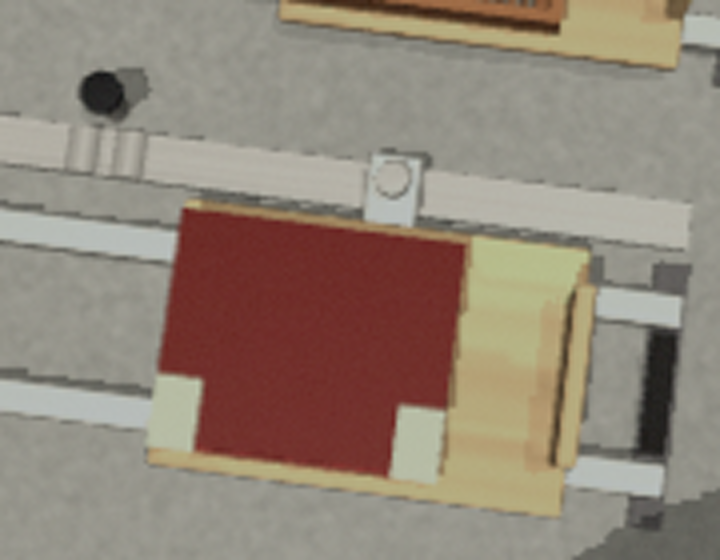

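The geometry agrees across the measurements:
- **Slide:** its direction is about (0.10, 0.995).
- **Tab:** its top is at (433, -65, 107).
- **Station:** it is at about (523.5, 130).
- **Travel:** about 122 mm, so the carrier starts at about 0.028.

I'll approach from behind the tab with the fingers closed.

Call:
{"api": "jog_arm", "payload": {
  "plan": [0.02, 0.029, 0, 0, 0, -1.5, 0.04, 0.058, 0, 0, 0, -3, 0.06, 0.087, 0, 0, 0, -4.5, 0.08, 0.116, 0, 0, 0, -6, 0.1, 0.145, 0, 0, 0, -7.5, 0.12, 0.174, 0, 0, 0, -9, 0.14, 0.203, 0, 0, 0, -10.5, 0.16, 0.232, 0, 0, 0, -12, 0.18, 0.261, 0, 0, 0, -13.5, 0.2, 0.29, 0, 0, 0, -15, 0.22, 0.319, 0, 0, 0, -16.5, 0.24, 0.348, 0, 0, 0, -18, 0.26, 0.377, 0, 0, 0, -19.5, 0.28, 0.406, 0, 0, 0, -20.8, 0.285, 0.406, -0.025, 0, 0, -20.8, 0.285, 0.406, -0.05, 0, 0, -20.8, 0.285, 0.406, -0.075, 0, 0, -20.8, 0.285, 0.406, -0.1, 0, 0, -20.8, 0.285, 0.406, -0.13, 0, 0, -20.8, 0.285, 0.406, -0.13, 0, 0, -20.8],
  "claw": 0,
  "force": 20
}}

```text
clock: 2.1
eef_pos: [425.4, -124.5, 72.6]
eef_rot: [-3.14, 0.006, -0.101]
wrist_force: [-1.0, 0.8, 0.8]
finger_gap: 0.7
finger_force: 0.0
```

Call:
{"api": "jog_arm", "payload": {
  "plan": [0.002, 0.02, 0, 0, 0, 0, 0.0035, 0.035, 0, 0, 0, 0, 0.004, 0.04, 0, 0, 0, 0, 0.0045, 0.045, 0, 0, 0, 0, 0.005, 0.05, 0, 0, 0, 0, 0.0055, 0.055, 0, 0, 0, 0, 0.006, 0.06, 0, 0, 0, 0, 0.0065, 0.065, 0, 0, 0, 0, 0.007, 0.07, 0, 0, 0, 0, 0.0075, 0.075, 0, 0, 0, 0, 0.008, 0.08, 0, 0, 0, 0, 0.0085, 0.085, 0, 0, 0, 0, 0.009, 0.09, 0, 0, 0, 0, 0.0095, 0.095, 0, 0, 0, 0, 0.01, 0.1, 0, 0, 0, 0, 0.0105, 0.105, 0, 0, 0, 0, 0.011, 0.11, 0, 0, 0, 0, 0.0115, 0.115, 0, 0, 0, 0, 0.012, 0.12, 0, 0, 0, 0, 0.0125, 0.125, 0, 0, 0, 0]
}}

```text
clock: 4.1
eef_pos: [439.9, 0.2, 75.4]
eef_rot: [-3.142, 0.0, -0.101]
wrist_force: [0.9, -1.9, -0.1]
finger_gap: 0.2
finger_force: 0.9
```

Run:
```python
from h import *
p,d=camera("top"); cv2.imwrite("pics/top1.png",cv2.resize(p[200:380,160:400],None,fx=3.3,fy=3.3,interpolation=cv2.INTER_CUBIC)[:,:,::-1])
s=manip.read_state(); print(s["clock"],s["eef_pos"],s["wrist_force"])
```

```text
4.15 [439.82193795   0.68173963  75.40396925] [ 0.27179277 -0.02546002  0.49045207]
```

View pics/top1.png

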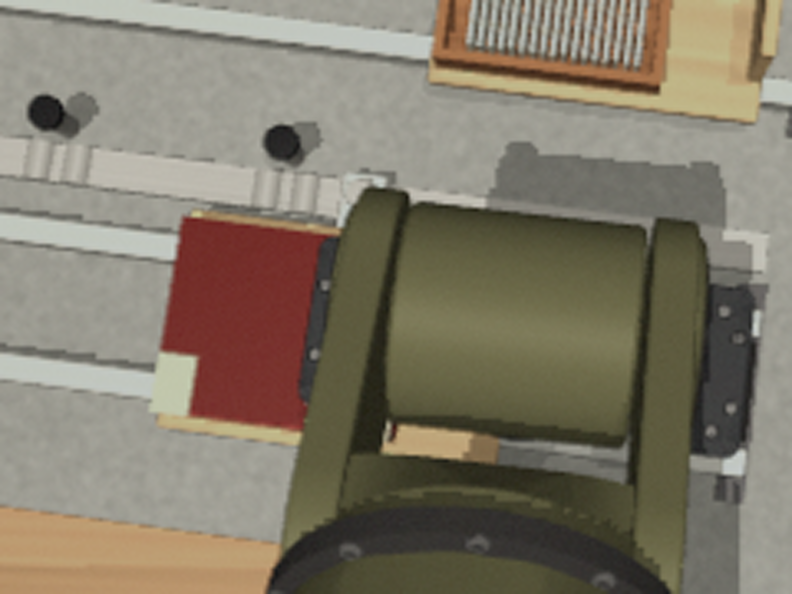

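The crop shows the carrier's side finger at about (367,190). The first station's ridges are at (268,188) and (304,192), so about 40–44 mm remain, which matches my estimate of 40. The card carrier hasn't moved. I'll push up to just before the ridge.

Call:
{"api": "jog_arm", "payload": {
  "plan": [0.0005, 0.005, 0, 0, 0, 0, 0.001, 0.01, 0, 0, 0, 0, 0.0015, 0.015, 0, 0, 0, 0, 0.002, 0.02, 0, 0, 0, 0, 0.0022, 0.022, 0, 0, 0, 0, 0.0024, 0.024, 0, 0, 0, 0, 0.0024, 0.024, 0, 0, 0, 0]
}}

```text
clock: 4.85
eef_pos: [442.2, 23.8, 75.4]
eef_rot: [3.141, 0.0, -0.101]
wrist_force: [-1.1, -3.3, -0.1]
finger_gap: 0.6
finger_force: 1.3
```

Call:
{"api": "jog_arm", "payload": {
  "plan": [0.0001, 0.001, 0, 0, 0, 0, 0.0002, 0.002, 0, 0, 0, 0, 0.0002, 0.002, 0, 0, 0, 0]
}}

```text
clock: 5.15
eef_pos: [442.4, 25.8, 75.4]
eef_rot: [-3.142, 0.0, -0.101]
wrist_force: [-1.7, -3.4, 0.2]
finger_gap: 0.6
finger_force: 1.6
```

Call:
{"api": "jog_arm", "payload": {
  "plan": [0.0001, 0.001, 0, 0, 0, 0, 0.0002, 0.002, 0, 0, 0, 0, 0.0002, 0.002, 0, 0, 0, 0]
}}

```text
clock: 5.45
eef_pos: [442.6, 28.0, 75.4]
eef_rot: [-3.141, 0.0, -0.101]
wrist_force: [-1.7, -1.8, -0.5]
finger_gap: 0.5
finger_force: 0.8
```

Call:
{"api": "jog_arm", "payload": {
  "plan": [0.0001, 0.001, 0, 0, 0, 0, 0.0002, 0.002, 0, 0, 0, 0, 0.0002, 0.002, 0, 0, 0, 0]
}}

```text
clock: 5.75
eef_pos: [443.0, 30.0, 75.5]
eef_rot: [-3.141, -0.0, -0.101]
wrist_force: [-0.3, -0.6, -0.4]
finger_gap: 0.4
finger_force: 0.3
```

Call:
{"api": "jog_arm", "payload": {
  "plan": [0.0001, 0.001, 0, 0, 0, 0, 0.0002, 0.002, 0, 0, 0, 0, 0.0002, 0.002, 0, 0, 0, 0]
}}

```text
clock: 6.05
eef_pos: [443.2, 32.0, 75.5]
eef_rot: [-3.141, -0.0, -0.101]
wrist_force: [-0.3, 0.3, 0.2]
finger_gap: 0.4
finger_force: 0.0
```

Run:
```python
from h import *
p,d=camera("top"); cv2.imwrite("pics/top2.png",cv2.resize(p[220:340,160:320],None,fx=5,fy=5,interpolation=cv2.INTER_CUBIC)[:,:,::-1])
p,d=camera("side"); cv2.imwrite("pics/side2.png",cv2.resize(p[200:440,200:480],None,fx=2.5,fy=2.5,interpolation=cv2.INTER_CUBIC)[:,:,::-1])
s=manip.read_state(); print(s["clock"],s["eef_pos"],s["wrist_force"])
```

```text
6.15 [443.17606606  31.88215754  75.54247043] [-0.19517845 -0.31240776  0.84362831]
```

View pics/top2.png

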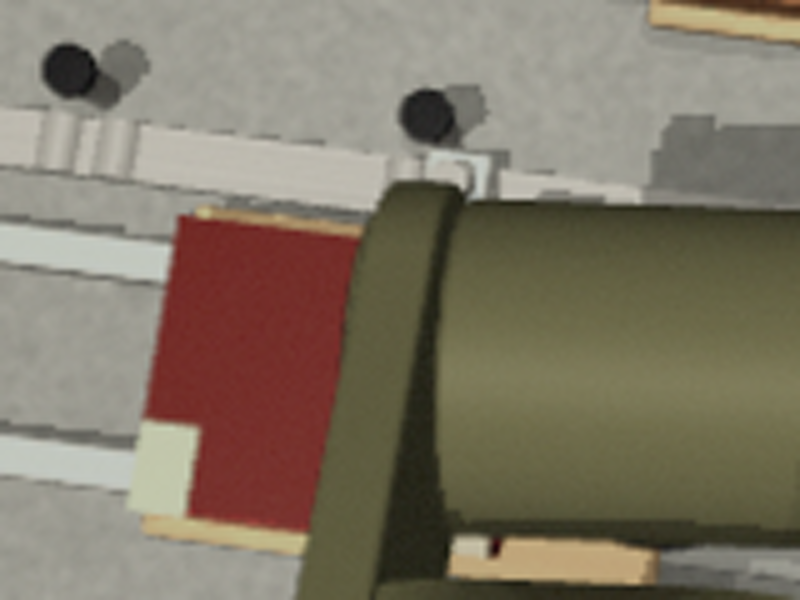

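View pics/side2.png

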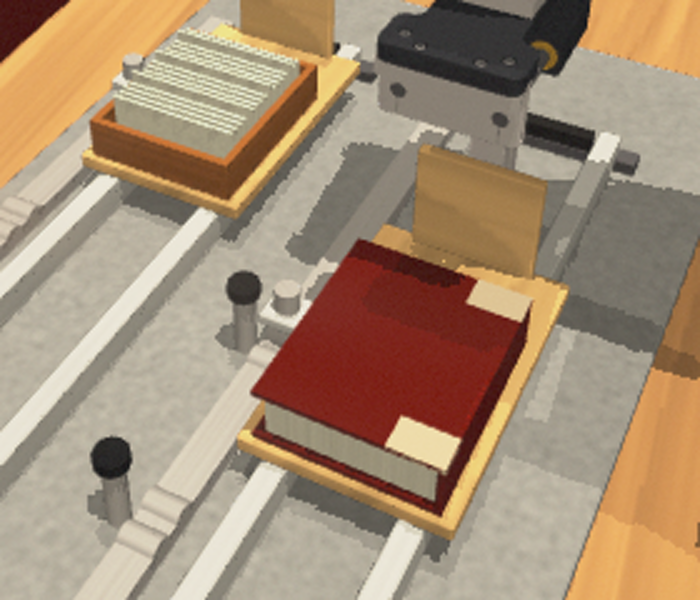

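In the top crop, the side finger is at x≈460, while the station middle should be near x≈433. That puts it about 10 mm short, on the crest of the first ridge, and the force rise and fall agrees. I'll move a little further so that it drops in.

Call:
{"api": "jog_arm", "payload": {
  "plan": [0.0001, 0.001, 0, 0, 0, 0, 0.0002, 0.002, 0, 0, 0, 0, 0.0002, 0.002, 0, 0, 0, 0]
}}

```text
clock: 6.45
eef_pos: [443.3, 33.9, 75.5]
eef_rot: [-3.141, -0.0, -0.101]
wrist_force: [0.1, -0.3, 0.8]
finger_gap: 0.7
finger_force: 0.0
```

Call:
{"api": "jog_arm", "payload": {
  "plan": [0.0001, 0.001, 0, 0, 0, 0, 0.0002, 0.002, 0, 0, 0, 0, 0.0002, 0.002, 0, 0, 0, 0, 0.0002, 0.002, 0, 0, 0, 0]
}}

```text
clock: 6.85
eef_pos: [443.4, 35.8, 75.4]
eef_rot: [3.142, 0.0, -0.101]
wrist_force: [-0.2, -0.9, 0.5]
finger_gap: -0.0
finger_force: 0.0
```

Run:
```python
from h import *
p,d=camera("top"); cv2.imwrite("pics/top3.png",cv2.resize(p[220:340,160:320],None,fx=5,fy=5,interpolation=cv2.INTER_CUBIC)[:,:,::-1])
s=manip.read_state(); print(s["clock"],s["eef_pos"],s["wrist_force"])
```

```text
6.9 [443.43486514  35.75888389  75.42692979] [ 0.05000222  0.19746224 -0.01543548]
```

View pics/top3.png

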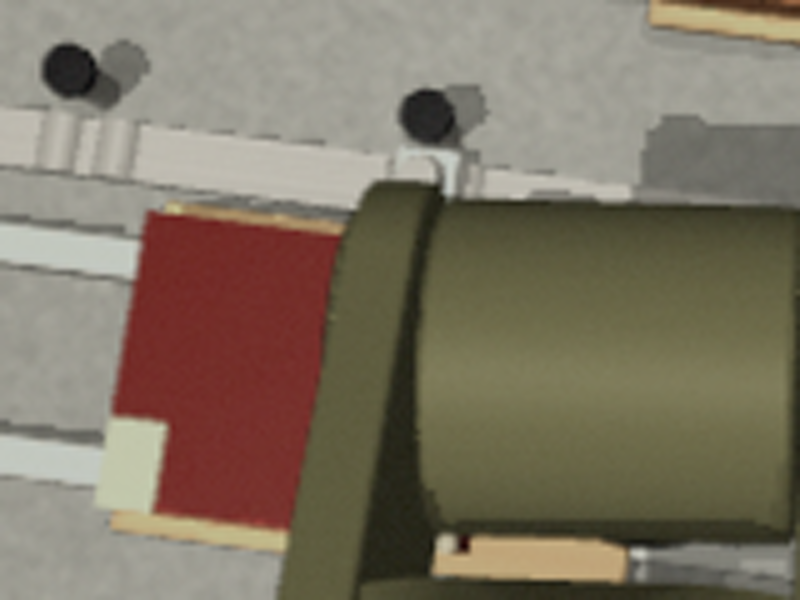

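The carrier jumped about 11 mm while the tool moved 4 mm, so it has snapped in. The side finger, at x≈428, now stands between the two ridges. I'll retract and check.

Call:
{"api": "jog_arm", "payload": {
  "plan": [-0.002, -0.02, 0, 0, 0, 0, -0.005, -0.05, 0, 0, 0, 0, -0.008, -0.08, 0, 0, 0, 0, -0.012, -0.12, 0, 0, 0, 0, -0.016, -0.16, 0.02, 0, 0, 0, -0.02, -0.2, 0.05, 0, 0, 0, -0.025, -0.24, 0.08, 0, 0, 0, -0.025, -0.24, 0.08, 0, 0, 0, -0.025, -0.24, 0.08, 0, 0, 0]
}}

```text
clock: 7.8
eef_pos: [418.2, -204.6, 155.4]
eef_rot: [3.142, -0.0, -0.103]
wrist_force: [-0.9, 0.9, -0.9]
finger_gap: 0.7
finger_force: 0.0
```

Run:
```python
from h import *
p,d=camera("top"); cv2.imwrite("pics/top4.png",cv2.resize(p[110:350,130:450],None,fx=2.5,fy=2.5,interpolation=cv2.INTER_CUBIC)[:,:,::-1])
from scipy.spatial.transform import Rotation as R
c=get_calibration("top");A=R.from_euler('xyz',c["attitude"]).as_matrix()
V,U=np.mgrid[0:480,0:640]
def tab(d,u0,u1,v0,v1):
    P=np.stack([(U-c["cx"])/c["fx"]*d,(V-c["cy"])/c["fy"]*d,d],-1)@A.T+c["origin"]
    m=(U>=u0)&(U<=u1)&(V>=v0)&(V<=v1)&(P[...,2]>100)&(P[...,2]<113)
    return P[m].mean(0).round(1)
print(tab(d,275,330,260,350),tab(d,370,420,165,245),tab(np.load("top0.npy"),370,420,165,245))
s=manip.read_state(); print(s["clock"],s["eef_pos"],s["wrist_force"])
```

```text
[444.6  58.4 105. ] [ 618.1 -110.6  104.8] [ 617.6 -110.6  104.8]
7.85 [ 418.07623573 -203.7295426   154.71082018] [ 5.52968991e-04 -1.61453036e-01 -5.82997935e-01]
```

View pics/top4.png

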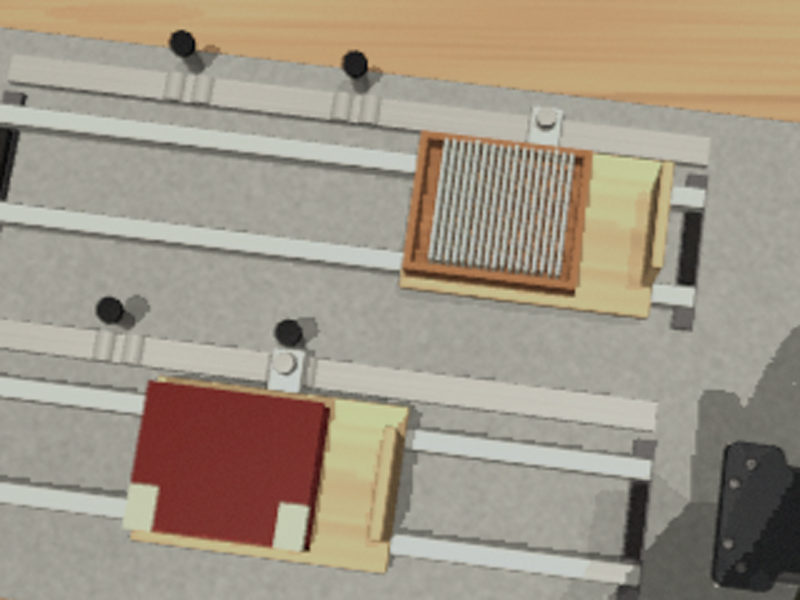

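The register's side finger at (286,370) stands by the first post at (289,332), between the ridges. Its tab is at (444.6, 58.4), against a predicted (443.8, 56.6). The card tab hasn't moved and the robot is clear of everything.

```bash
python3 -c "
from cell import manip
print(manip.sign_off())"
```

```text
the job is handed in; nothing more can be done
None
```

I pushed the register's carrier into the first station's detent, its tab about 2 mm from the predicted spot; the card carrier did not move, the arm was clear, and I handed the job in at about 8 s (no verdict was shown).

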